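Seat the drilling template on the pins of the heel jig

TASK

In the heel-drilling jig the flat metal template is lying askew, propped up on the tips of the two locating pins. With the fingertips only, push it sideways - back towards the jig's fence and along it - until its two larger holes drop over the two pins and it lies flat and fully down on its rests, then take the hand away. Do not pick the template up, and leave the loose things around the jig where they are.

Things in the scene. Friction and masses are not known exactly. Their poses are not given: they have to be found in the camera images.
- jig: Heel-drilling jig, fixed to the bench: plywood base 150 x 170 x 10 mm with two dark steel rest rails, a leather heel lying between them (below the rail tops) and a fence behind. Origin: centre of the base's underside, on the bench. x points from the front to the fence (away from the robot), y along the fence to the left, z up.
- front_rail (a point): Middle of the top of the front rest rail, 35 mm above the bench, at x -37.5 mm in the jig. Rail tops are level: front rail x -44.5 to -30.5 mm, rear rail (with the pins) x 15.5 to 45.5 mm, both 100 mm long in y.
- pin_left (a point): Foot of the left locating pin on the rear rail, 35 mm above the bench, at x 20, y +42 mm in the jig. The steel pin is 10 mm in diameter and 5 mm tall: straight for 2 mm, then tapering to a 5 mm flat tip.
- pin_right (a point): Foot of the right locating pin, the same, at x 20, y -42 mm in the jig.
- fence_face (a point): Middle of the front face of the fence, 35 mm above the bench, at x 50.8 mm in the jig. The fence is a straight steel bar 140 mm long in y, its top 56 mm above the bench. When the template is on its pins its back edge is 0.8 mm from this face if the holes are centred.
- template: Loose flat aluminium plate, 100 (x) x 130 (y) x 6 mm, 0.25 to 0.46 kg. Origin: centre of its underside; x towards its back edge, z up. Two 13 mm holes for the pins, five 6 mm drill holes in a horseshoe. Starts 11 to 21 mm too far forward, up to 25 mm left or right, turned a few degrees, back on the pin tips, front on the front rail (tilted about 0.08 rad). Seated: underside flat on the rails.
- hole_left (a point): Centre of the template's left pin hole (x 20, y +42 mm in the template) at its underside; comes to lie on pin_left.
- hole_right (a point): Centre of the template's right pin hole (x 20, y -42 mm in the template) at its underside; comes to lie on pin_right.
- front_edge (a point): Middle of the template's front edge at its underside.  In front of and beside the template there is free room for fingertips down to the base (10 mm above the bench); pushed sideways while propped up it tends to creep a few mm forward, downhill, and a dozen newtons are enough to move it.
- spool: Bystander, loose, to be left alone: wooden thread spool, 43 mm across, 56 mm tall. Origin: centre of its underside.
- jar: Bystander, loose, to be left alone: small jar with metal lid, 48 mm across, 65 mm tall. Origin: centre of its underside.
- cream_tin: Bystander, loose, to be left alone: flat round tin, 62 mm across, 22 mm tall. Origin: centre of its underside.
- tape: Bystander, loose, to be left alone: round brown tape measure with its tongue out, 54 x 79 x 21 mm. Origin: centre of its underside.
- spare_heel: Bystander, loose, to be left alone: leather heel block, 58 x 62 x 21 mm, lying on the bench. Origin: centre of its underside.
- nippers: Bystander, loose, to be left alone: lasting pincers lying flat, 58 x 160 x 12 mm. Origin: centre of its underside.

How it is judged:
By the outcome, as a careful person would: the job done as asked, in the order asked, and still so for the second after the job is handed in, with the robot touching nothing.
It also fails if it takes over 58 s, if anything falls off the work surface, if the arm or the gripper's body presses on something with over 40 N, if the wrist force passes 120 N, or if a joint passes its speed limit or range.

ROBOT

A 6-joint arm with a two-finger parallel gripper is mounted at the origin on a cart in front of the work surface, level with it; the furniture and walls round the work are solid. World frame = base frame: x ahead of the robot, y to its left, z up, the work surface at z = 0. Lengths are in m, angles in rad, forces in N, time in s.
With the tool pointing down it reaches from about 0.25 to 0.725 m from the base axis. Payload 4 kg.
Tool frame: the origin (TCP) lies on the centre line of the jaws, within the pads' length; the fingertips stand 22 mm ahead of it and the grasp point (between the pads) lies 3 mm ahead of it; z points along the fingers, y is the line along which they close (so a half turn about z gives the same grasp; the last joint's range is limited). The gripper opens to 85 mm and grips with 20 to 120 N. Pads are 22 mm wide; open, the fingers measure 114 mm over their backs; the gripper's body (76 mm by 85 mm) begins 54 mm behind the grasp point. The pads swing forward as they close: fully open they stand 13 mm farther back than shut.
Start: joints at [-1.233, 0.241, 0.005, 1.335, 0, 1.571], TCP at [0.166, -0.472, 0.253] pointing down, gripper open.
Joint ranges: [-2.72, 2.72], [-1.05, 1.87], [-1.09, 1.28], [-1.99, 2.15], [-1.42, 1.44], [-3.14, 3.14]. Speed limits (rad/s): [2.79, 2.79, 3.14, 3.14, 3.14, 3.14].

INTERFACE

Orientations are given as a unit quaternion [x, y, z, w].
In Python, from workcell import bot gives the robot as it stands.
- The arm moves only by the shell command python3 -m inch 'ROWS'. ROWS is JSON, one flat list of numbers, 7 for each row, row after row: the shift along the world's x, y, z in mm, then the turn, a rotation vector about the world's x, y, z in rad, then the opening in per cent of the stroke, from 0 (shut) to 100 (fully open). A call has 1 to 8 rows; each row is the pose to reach, as a shift and turn from the pose commanded when the call began; what a row does not reach only later rows make up. A row lasts 1/12 s, in which the tool goes at most 41.7 mm and 7.16 degrees, less where a joint would pass 70% of its speed; a pose out of reach is approached as far as the arm can. A call with a gripper value outside its range is refused whole. The fingers move at their own pace and stop on an object; the grip force is fixed at half the most. Time passes only in rows, so rows that repeat a pose let the fingers close. It gives the time, the measured TCP pose, the force, the opening and the grip force at its end, in the units of the state.
- bot.get_obs(): the state, without advancing time (a new reading comes with each control period).
- bot.camera(name): name is "scene" or "top" or "wrist"; returns the picture (384x512x3 uint8, blue, green, red); there is no depth.
- bot.camera_info(name): a dict with "intrinsics" (3x3 intrinsics, pixels), "distortion" ([k1, k2, p1, p2, k3] as OpenCV has them; the pictures are not rectified), "camera_from_world" (4x4, takes a point from world to camera coordinates); the wrist camera has in their place "hand_eye" (4x4, takes a point from camera to tool coordinates, whose origin is the TCP and whose axes are the flange's). Camera axes: x right, y down, z forward; pixel columns grow to the right and rows downward; lengths in m; the calibration is good to about 2 mm. A picture is of the moment at which its call begins: read the wrist's pose just before it. camera_info takes no time and is no camera call.
- bot.job_done(): hands the job in; it is judged then, once.
Trained networks look in the newest picture that a camera, given by its name, has taken for a name from the list of things; names that differ only in an ending like _2 or _b are one class to them, and where a whole thing is asked for, a point or a joint stands for the part that bears it (a point fixed in the world has none). Each returns a list of dicts, best first, with "confidence" (0 to 1); they miss things now and then, are a little off and sometimes report something else, mostly with a low value. They report only what shows in the picture. A call takes as long as a camera call.
- bot.silhouettes(camera, target): "mask" (384x512 bool, what is visible of it) and "uv" ([column, row] in pixels, amid what is visible of it).
- bot.spot_point(camera, target): "uv" ([column, row] in pixels: a listed point, or the origin of a listed thing).
The state is a dict: "clock": time; "joint_pos": joint angles; "joint_vel": joint speeds; "tau": joint torques, N m; "eef_pos": TCP position; "tool_rot": TCP orientation; "ft_force": force on the tool from outside, world axes, zero at the start; "ft_torque": the same for the moment, N m; "grip_width": finger opening in m; "grasp_force": force on a finger pad.
Only numpy, scipy, OpenCV 4.12 (cv2) and the standard library are available. Lean on these libraries where they do the work, as an engineer would, in place of code of your own. Each camera call takes 0.05 s, during which the arm holds its last target. There are 200 camera calls.

## Working session

There is one attempt and no reset: what is moved stays moved. The work goes in short steps, Python scripts to look and compute and a shell command to move; the robot and the scene stay as the last step left them, time stands still between calls to the robot, and variables do not carry over. Pictures are saved under pics/ and viewed, at most 10 in all, crops included, and the job is handed in when it is done.

```bash
mkdir -p pics
cat > h.py <<'E'
import numpy as np, cv2
from workcell import bot
def ray(cam,uv):
    i=bot.camera_info(cam);K=np.array(i["intrinsics"]);D=np.array(i["distortion"]);T=np.array(i["camera_from_world"])
    n=cv2.undistortPoints(np.array([[uv]],float),K,D)[0,0]
    R=T[:3,:3];o=-R.T@T[:3,3];return o,R.T@np.array([n[0],n[1],1])
def onz(cam,uv,z):
    o,d=ray(cam,uv);return o+d*(z-o[2])/d[2]
def proj(cam,P):
    i=bot.camera_info(cam);K=np.array(i["intrinsics"]);D=np.array(i["distortion"]);T=np.array(i["camera_from_world"])
    r,_=cv2.Rodrigues(T[:3,:3]);return cv2.projectPoints(np.array(P,float).reshape(-1,1,3),r,T[:3,3],K,D)[0][:,0]
E
python3 - <<'E'
from h import *
o=bot.get_obs();print(o["clock"],o["eef_pos"],o["tool_rot"],o["grip_width"])
a=bot.camera("top");b=bot.camera("scene")
cv2.imwrite("pics/t1.png",a);cv2.imwrite("pics/s1.png",b)
Z=dict(front_rail=.035,pin_left=.035,pin_right=.035,fence_face=.035,hole_left=.04,hole_right=.04,front_edge=.033,template=.038,jig=0,spool=0,jar=0,cream_tin=0,tape=0,spare_heel=0,nippers=0)
for c in("top","scene"):
  for n,z in Z.items():
    r=bot.spot_point(c,n)
    print(c,n,[(np.round(q["uv"],1).tolist(),round(q["confidence"],2),np.round(onz(c,q["uv"],z)*1000,1)[:2].tolist()) for q in r[:2]])
E
```

```text
0.0 [ 0.16548695 -0.47117599  0.25238831] [ 9.85773432e-01  1.68076131e-01 -1.91272251e-04 -1.05738780e-03] 0.08556810491437733
top front_rail [([253.8, 174.8], 0.6, [534.4, 33.4])]
top pin_left [([240.6, 145.0], 0.61, [610.6, 67.7])]
top pin_right [([271.7, 161.4], 0.86, [568.9, -12.0]), ([153.0, 237.6], 0.55, [372.2, 290.5])]
top fence_face [([262.4, 141.0], 0.93, [621.2, 12.0])]
top hole_left [([250.8, 152.3], 0.91, [591.3, 41.4])]
top hole_right [([279.6, 164.7], 0.75, [560.1, -31.9])]
top front_edge [([259.2, 184.5], 0.94, [509.8, 19.6])]
top template [([263.3, 168.7], 0.93, [549.8, 9.4]), ([250.9, 151.2], 0.28, [594.4, 41.2])]
top jig [([312.5, 204.5], 0.45, [459.7, -120.5])]
top spool [([194.0, 128.8], 0.82, [658.6, 193.4])]
top jar [([327.9, 168.1], 0.72, [555.7, -161.2])]
top cream_tin [([316.5, 203.7], 0.55, [461.9, -131.0]), ([253.7, 162.6], 0.29, [569.0, 34.3])]
top tape [([175.9, 169.9], 0.57, [548.9, 240.0])]
top spare_heel [([361.0, 233.3], 0.78, [384.6, -248.8])]
top nippers [([153.2, 239.2], 0.7, [365.4, 298.5]), ([253.8, 160.5], 0.34, [574.6, 34.1])]
scene front_rai
[... 471 characters left out ...]
.5, -31.5]), ([238.8, 208.1], 0.68, [533.7, 52.3])]
scene front_edge [([253.1, 205.9], 0.94, [508.7, 15.1])]
scene template [([237.6, 198.2], 0.7, [563.4, 5.7]), ([193.5, 255.5], 0.67, [532.0, 268.6])]
scene jig [([287.8, 196.4], 0.64, [460.3, -127.6]), ([232.3, 210.0], 0.59, [576.0, 16.5])]
scene spool [([236.1, 195.1], 0.43, [607.2, -61.9])]
scene jar [([263.7, 184.7], 0.67, [558.9, -160.4])]
scene cream_tin [([286.0, 197.5], 0.67, [462.8, -119.0])]
scene tape [([195.1, 256.3], 0.81, [555.4, 234.1]), ([216.2, 208.1], 0.55, [623.2, 29.0])]
scene spare_heel [([243.5, 191.3], 0.66, [597.7, -92.9]), ([319.0, 183.4], 0.56, [399.3, -251.4])]
scene nippers [([251.8, 301.6], 0.95, [367.2, 299.8])]
```

Run:
```python
from h import *
a=cv2.imread("pics/t1.png")[100:260,130:380];b=cv2.imread("pics/s1.png")[150:330,160:360]
cv2.imwrite("pics/c1.png",cv2.resize(a,(750,480),interpolation=cv2.INTER_CUBIC))
print(bot.camera_info("wrist"))
```

```text
{'intrinsics': array([[288.8996629 ,   0.        , 258.74671455],
       [  0.        , 288.8996629 , 190.86482905],
       [  0.        ,   0.        ,   1.        ]]), 'distortion': array([-0.03620256,  0.        ,  0.        ,  0.        ,  0.        ]), 'hand_eye': array([[ 1.15133263e-03, -9.44643469e-01, -3.28096617e-01,
         8.41841465e-02],
       [ 9.99998931e-01,  7.91830933e-04,  1.22931314e-03,
        -2.71018463e-04],
       [-9.01465578e-04, -3.28097682e-01,  9.44643371e-01,
        -1.19748433e-01],
       [ 0.00000000e+00,  0.00000000e+00,  0.00000000e+00,
         1.00000000e+00]])}
```

View pics/c1.png

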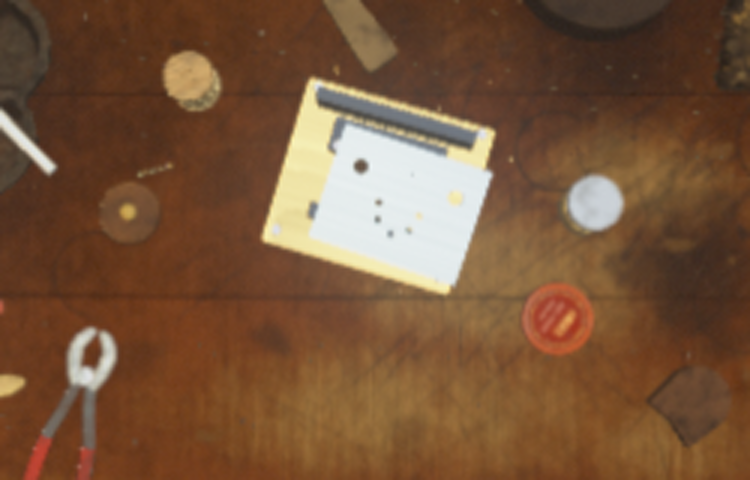

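The top view shows the template (crop 310–490, 120–285) shifted right and forward of the jig. The fence runs from (320,95) to (475,145), so the jig is turned about -18°. The left pin is at about (335,143) by the template's back-left corner. I'll bring the wrist camera above it.

```bash
python3 -m inch '[28,30,0,0,0,-0.09,100, 55,60,0,0,0,-0.18,100, 82,90,0,0,0,-0.27,100, 110,120,0,0,0,-0.36,100, 135,150,0,0,0,-0.45,100, 162,180,0,0,0,-0.54,100, 188,210,0,0,0,-0.62,100, 215,240,0,0,0,-0.65,100]' | tail -c 600; python3 -m inch '[26,30,0,0,0,0,100, 52,60,0,0,0,0,100, 76,90,0,0,0,0,100, 100,120,0,0,0,0,100, 126,150,0,0,0,0,100, 150,180,0,0,0,0,100, 175,210,0,0,0,0,100, 195,230,0,0,0,0,100]' | tail -c 600; python3 -m inch '[0,0,0,0,0,0,100,0,0,0,0,0,0,100,0,0,0,0,0,0,100]'
cat >> h.py <<'E'
from scipy.spatial.transform import Rotation as Ro
def wrist():
    o=bot.get_obs();i=bot.camera_info("wrist");im=bot.camera("wrist")
    T=np.eye(4);T[:3,:3]=Ro.from_quat(o["tool_rot"]).as_matrix();T[:3,3]=o["eef_pos"]
    W=T@i["hand_eye"]
    return im,W,i["intrinsics"],i["distortion"]
def won(w,uv,z):
    im,W,K,D=w;n=cv2.undistortPoints(np.array([[uv]],float),np.array(K),np.array(D))[0,0]
    d=W[:3,:3]@np.array([n[0],n[1],1]);o=W[:3,3];return o+d*(z-o[2])/d[2]
Z=dict(front_rail=.035,pin_left=.04,pin_right=.04,fence_face=.035,hole_left=.046,hole_right=.046,front_edge=.034,template=.039)
E
cat > look.py <<'E'
import sys
from h import *
w=wrist();cv2.imwrite("pics/%s.png"%sys.argv[1],w[0])
for n,z in Z.items():
    r=bot.spot_point("wrist",n)
    print(n,[(np.round(q["uv"],1).tolist(),round(q["confidence"],2),np.round(won(w,q["uv"],z)*1000,1)[:2].tolist()) for q in r[:2]])
E
python3 look.py w1
```

```text
clock: 2.27
eef_pos: [0.3816, -0.2301, 0.2536]
tool_rot: [0.988, -0.157, 0.0, 0.0]
ft_force: [1.2, -0.8, -0.3]
grip_width: 0.0854
grasp_force: 0.0
clock: 2.93
eef_pos: [0.52, -0.1262, 0.2532]
tool_rot: [0.992, -0.126, 0.001, -0.015]
ft_force: [-0.6, -0.6, -0.3]
grip_width: 0.0854
grasp_force: 0.0
clock: 3.18
eef_pos: [0.5188, -0.1267, 0.2532]
tool_rot: [0.992, -0.127, 0.001, -0.015]
ft_force: [-0.7, 0.9, 0.9]
grip_width: 0.0856
grasp_force: 0.0
front_rail []
pin_left [([93.2, 137.0], 0.84, [601.9, 59.9])]
pin_right [([163.1, 140.9], 0.87, [576.3, -20.0])]
fence_face [([125.5, 107.3], 0.71, [623.6, 11.1])]
hole_left [([114.7, 147.5], 0.84, [584.0, 36.1])]
hole_right [([182.5, 150.4], 0.87, [560.7, -40.5])]
front_edge [([152.8, 202.1], 0.69, [505.6, 23.3]), ([181.4, 150.7], 0.41, [559.3, -35.0])]
template []
```

View pics/w1.png

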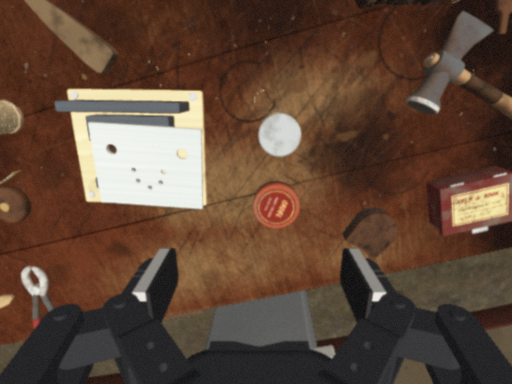

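Wrist view: template at (90–205, 120–208), holes at (112,149) and (183,154), fence along y≈106, jar at (280,135), tin at (276,205). The last call fell short, so I'll check the joints.

```bash
python3 - <<'E'
from h import *
o=bot.get_obs();print(np.round(o["joint_pos"],3),np.round(o["eef_pos"],4),Ro.from_quat(o["tool_rot"]).as_matrix().round(3))
E
python3 -m inch '[10,30,0,0,0,0,100, 20,60,0,0,0,0,100, 30,90,0,0,0,0,100, 40,110,0,0,0,0,100]'
python3 - <<'E'
from h import *
o=bot.get_obs();print(np.round(o["joint_pos"],3),np.round(o["eef_pos"],4),Ro.from_quat(o["tool_rot"]).as_matrix().round(3))
E
```

```text
[-0.256  0.31   0.098  1.36   0.031  3.141] [ 0.5192 -0.1268  0.2534] [[ 0.968 -0.252  0.007]
 [-0.252 -0.967  0.03 ]
 [-0.001 -0.031 -1.   ]]
clock: 3.97
eef_pos: [0.5412, -0.0895, 0.2533]
tool_rot: [0.995, -0.097, 0.002, -0.031]
ft_force: [-0.7, -0.5, 0.8]
grip_width: 0.0854
grasp_force: 0.0
[-0.195  0.339  0.138  1.372  0.061  3.141] [ 0.5412 -0.0895  0.2533] [[ 0.981 -0.193  0.01 ]
 [-0.193 -0.979  0.06 ]
 [-0.002 -0.061 -0.998]]
```

Joint 6 is at its limit (yaw = π + j1 − j6), so I'll take the half-turned tool heading of about 162°.

```bash
python3 -m inch '[-5,15,0,0,0,0.12,100, -10,30,0,0,0,0.24,100, -15,45,0,0,0,0.36,100, -20,60,0,0,0,0.48,100, -25,75,0,0,0,0.6,100, -30,90,0,0,0,0.72,100, -35,105,0,0,0,0.84,100, -40,115,0,0,0,0.96,100]'|head -3;  python3 -m inch '[0,0,0,0,0,0.12,100, 0,0,0,0,0,0.24,100, 0,0,0,0,0,0.36,100,0,0,0,0,0,0.48,100, 0,0,0,0,0,0.6,100, 0,0,0,0,0,0.72,100, 0,0,0,0,0,0.84,100, 0,0,0,0,0,0.96,100]'|head -3;  python3 -m inch '[0,0,0,0,0,0.12,100, 0,0,0,0,0,0.24,100, 0,0,0,0,0,0.36,100,0,0,0,0,0,0.48,100, 0,0,0,0,0,0.6,100, 0,0,0,0,0,0.72,100, 0,0,0,0,0,0.84,100, 0,0,0,0,0,0.96,100]'|head -3
python3 - <<'E'
from h import *
o=bot.get_obs();R=Ro.from_quat(o["tool_rot"])
G=Ro.from_euler('z',np.deg2rad(162))*Ro.from_euler('x',np.pi)
print(np.round(o["joint_pos"],3),(G*R.inv()).as_rotvec().round(3))
E
```

```text
clock: 4.63
eef_pos: [0.5007, 0.0256, 0.2533]
tool_rot: [0.926, 0.376, -0.012, -0.028]
clock: 5.3
eef_pos: [0.501, 0.0244, 0.2532]
tool_rot: [0.648, 0.761, -0.024, -0.019]
clock: 5.97
eef_pos: [0.501, 0.0245, 0.2532]
tool_rot: [0.224, 0.974, -0.03, -0.006]
[ 0.079  0.266  0.037  1.371 -0.053  0.531] [ 0.057 -0.021  0.138]
```

```bash
python3 -m inch '[0,0,0,0.028,-0.01,0.07,100, 0,0,0,0.057,-0.021,0.138,100,0,0,0,0.057,-0.021,0.138,100,0,0,0,0.057,-0.021,0.138,100]'
python3 look.py w2
```

```text
clock: 6.3
eef_pos: [0.5007, 0.024, 0.2534]
tool_rot: [0.16, 0.987, -0.0, -0.0]
ft_force: [0.6, -0.0, -1.0]
grip_width: 0.0853
grasp_force: 0.0
front_rail []
pin_left [([308.3, 228.8], 0.86, [598.0, 58.0])]
pin_right []
fence_face [([279.6, 247.1], 0.97, [614.7, 14.8])]
hole_left [([296.1, 219.0], 0.89, [577.0, 47.0]), ([403.2, 223.2], 0.6, [625.3, 173.5])]
hole_right [([228.3, 219.9], 0.78, [551.6, -33.2]), ([142.2, 164.3], 0.52, [453.3, -104.2])]
front_edge [([262.5, 170.3], 0.84, [507.7, 26.0])]
template [([261.6, 208.5], 0.96, [552.9, 10.0])]
```

View pics/w2.png

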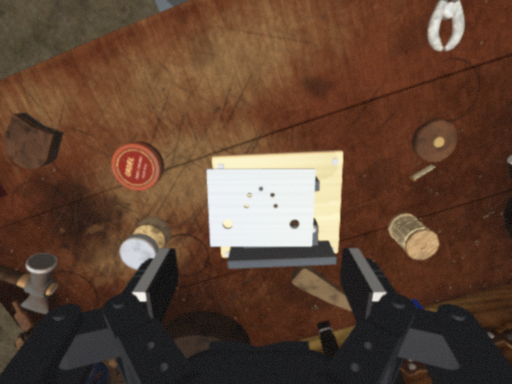

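Wrist view (fence at the bottom): template at (207–316, 168–248), holes at (296,223) and (228,223), left pin showing at (315,230), fence from (228,260) to (335,255). Now I'll measure the poses from the masks.

```bash
cat > meas.py <<'E'
import sys
from h import *
w=wrist();
cv2.imwrite("pics/%s.png"%sys.argv[1],w[0])
for n in("template","jig","fence_face"):
    r=bot.silhouettes("wrist",n)
    if not r: print(n,"none");continue
    m=r[0]["mask"].astype(np.uint8)
    c=max(cv2.findContours(m,0,2)[0],key=cv2.contourArea)
    b=cv2.boxPoints(cv2.minAreaRect(c));print(n,round(r[0]["confidence"],2),m.sum(),b.round(1).tolist())
    if n=="template":
        for p in b: print("  z.043",won(w,p,.043).round(4)[:2])
for n in("hole_left","hole_right","pin_left","pin_right"):
    r=bot.spot_point("wrist",n)
    print(n,[(np.round(q["uv"],1).tolist(),round(q["confidence"],2),np.round(won(w,q["uv"],.04)*1000,1)[:2].tolist()) for q in r[:2]])
E
python3 meas.py w3
python3 - <<'E'
import cv2
im=cv2.imread("pics/w3.png")[140:280,190:360];cv2.imwrite("pics/c3.png",cv2.resize(im,None,fx=4,fy=4,interpolation=cv2.INTER_CUBIC))
E
```

```text
template 0.71 7900 [[207.0, 168.0], [313.0, 168.0], [313.0, 245.0], [207.0, 245.0]]
  z.043 [ 0.482  -0.0343]
  z.043 [0.5211 0.0843]
  z.043 [0.6205 0.0581]
  z.043 [ 0.5776 -0.0723]
jig 0.94 6446 [[211.6999969482422, 155.0], [341.8999938964844, 149.60000610351562], [346.6000061035156, 263.6000061035156], [216.5, 269.0]]
fence_face 0.56 6678 [[210.8000030517578, 154.0], [341.8999938964844, 149.10000610351562], [346.20001220703125, 263.79998779296875], [215.10000610351562, 268.79998779296875]]
hole_left [([295.4, 223.2], 0.9, [584.9, 44.9])]
hole_right [([225.2, 220.2], 0.7, [553.1, -38.3])]
pin_left [([310.4, 226.0], 0.74, [594.7, 62.0])]
pin_right []
```

View pics/c3.png

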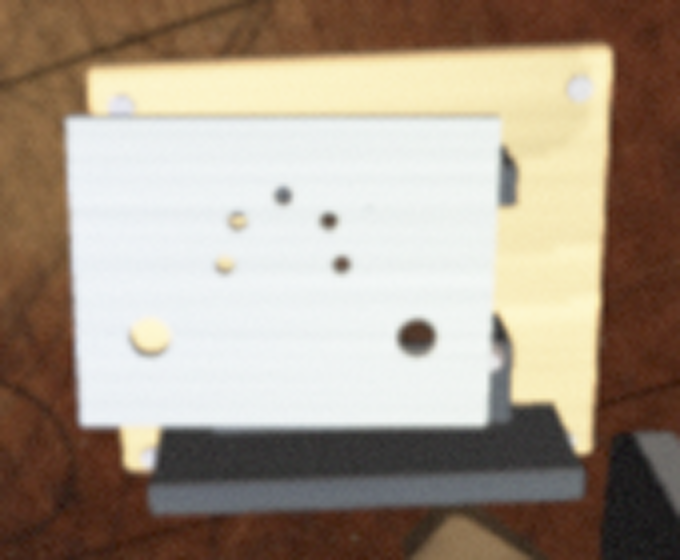

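Crop: the template shifted to jig-right (image left), left pin at (500,355) beside its left edge. I'll fit both poses from these hand-picked features.

```bash
cat > fit.py <<'E'
from h import *
from scipy.optimize import least_squares
JB=np.array([[-75,-85,10],[-75,85,10],[75,85,10],[75,-85,10],[50.8,-70,56],[50.8,70,56]])/1000
TP=np.array([[-50,-65,6],[-50,65,6],[50,65,6],[50,-65,6],[20,-42,6],[20,42,6]])/1000
def pw(w,P):
    im,W,K,D=w;C=np.linalg.inv(W);r,_=cv2.Rodrigues(C[:3,:3]);return cv2.projectPoints(P.reshape(-1,1,3),r,C[:3,3],np.array(K),np.array(D))[0][:,0]
def pose(w,P,uv,z,tilt,x0=(.56,.02,-.3)):
    uv=np.array(uv,float);k=~np.isnan(uv[:,0])
    def f(q):return P@(Ro.from_euler('z',q[2])*Ro.from_euler('y',-tilt)).as_matrix().T+[q[0],q[1],z]
    s=least_squares(lambda q:(pw(w,f(q))-uv)[k].ravel(),x0,x_scale=[.01,.01,.05]);return s.x,np.sqrt(np.mean(s.fun**2))
def report(w,juv,tuv,z=.0375,tilt=.08):
    j,e=pose(w,JB,juv,0,0) if len(juv)>3 else (np.array(juv),0);t,g=pose(w,TP,tuv,z,tilt)
    d=Ro.from_euler('z',-j[2]).apply([*(t[:2]-j[:2]),0])[:2]*1000
    print("jig",j.round(4),round(e,2),"tmpl",t.round(4),round(g,2),"tmpl in jig mm",d.round(1),"dyaw",round(t[2]-j[2],4));return j,t
E
python3 - <<'E'
from fit import *
w=wrist()
report(w,[[212,157.5],[343,151.3],[338,253.8],[221.3,257.5],[227.5,261.8],[336.3,257.5]],[[206.3,169.3],[315,169.5],[312,246.8],[210,246.8],[227.5,224.3],[294.3,224.3]])
E
```

```text
jig [ 0.5716  0.0286 -0.2756] 0.68 tmpl [ 0.5523  0.0093 -0.3172] 0.24 tmpl in jig mm [-13.4 -23.8] dyaw -0.0416
```

```bash
python3 -m inch '[9,-32,0,0,0,0.02,0, 18,-64,0,0,0,0.039,0, 27,-96,-20,0,0,0.039,0, 32,-111,-60,0,0,0.039,0, 32,-111,-100,0,0,0.039,0, 32,-111,-120,0,0,0.039,0, 32,-111,-120,0,0,0.039,0, 32,-111,-120,0,0,0.039,0]'
python3 - <<'E'
from h import *
a=bot.camera("top");b=bot.camera("scene")
p=cv2.resize(a[110:220,210:360],None,fx=4,fy=4,interpolation=2);q=cv2.resize(b[130:260,190:340],None,fx=4,fy=4,interpolation=2)
cv2.imwrite("pics/d1.png",q)
o=bot.get_obs();print(o["eef_pos"])
E
```

```text
clock: 7.87
eef_pos: [0.5318, -0.087, 0.1325]
tool_rot: [0.14, 0.99, 0.0, -0.002]
ft_force: [-0.6, -0.6, 0.3]
grip_width: 0.0001
grasp_force: 0.0
[ 0.53411605 -0.08700386  0.13530515]
```

View pics/d1.png

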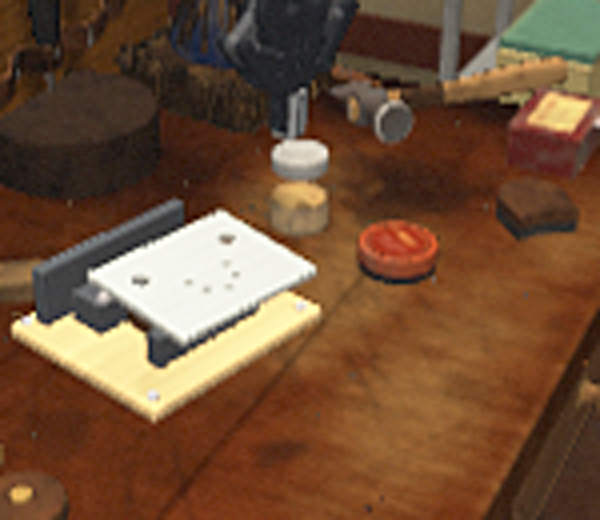

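Scene view: closed fingers hang between jig and jar with free room to the template's right edge. I'll go down and approach.

```bash
python3 -m inch '[0,0,-40,0,0,0,0, 0,0,-80,0,0,0,0, 0,0,-89,0,0,0,0, 1,4,-89,0,0,0,0, 2,8,-89,0,0,0,0, 3,11,-89,0,0,0,0]'; python3 -m inch '[1,3,0,0,0,0,0, 2,6,0,0,0,0,0, 2,8,0,0,0,0,0]'; python3 -m inch '[1,2,0,0,0,0,0, 1,4,0,0,0,0,0, 2,6,0,0,0,0,0]'
```

```text
clock: 8.47
eef_pos: [0.5382, -0.0756, 0.0472]
tool_rot: [0.14, 0.99, 0.0, 0.002]
ft_force: [1.0, 0.2, 0.0]
grip_width: 0.0002
grasp_force: 0.0
clock: 8.72
eef_pos: [0.5391, -0.0681, 0.046]
tool_rot: [0.14, 0.99, -0.001, 0.001]
ft_force: [-0.6, -2.7, 0.9]
grip_width: 0.0004
grasp_force: 1.2
clock: 8.97
eef_pos: [0.5397, -0.0623, 0.0447]
tool_rot: [0.141, 0.99, -0.0, 0.0]
ft_force: [-1.7, -2.8, 2.5]
grip_width: 0.0003
grasp_force: 1.5
```

```bash
python3 -m inch '[1,3,0,0,0,0,0, 2,5,0,0,0,0,0, 2,8,0,0,0,0,0, 3,11,0,0,0,0,0, 4,13,0,0,0,0,0]'; python3 meas.py w4;  python3 - <<'E'
import cv2
im=cv2.imread("pics/w4.png");cv2.imwrite("pics/c4.png",cv2.resize(im,(800,600),interpolation=cv2.INTER_CUBIC))
E
```

```text
clock: 9.38
eef_pos: [0.5434, -0.0486, 0.0442]
tool_rot: [0.14, 0.99, 0.0, -0.001]
ft_force: [-1.3, -3.1, 2.5]
grip_width: -0.0001
grasp_force: 1.4
template 0.6 38365 [[281.6000061035156, 142.1999969482422], [511.0, 134.1999969482422], [517.5999755859375, 326.5], [288.20001220703125, 334.3999938964844]]
  z.043 [ 0.4841 -0.0215]
  z.043 [0.5073 0.0738]
  z.043 [0.618  0.0791]
  z.043 [ 0.5854 -0.044 ]
jig 0.92 11614 [[252.0, 248.0], [252.0, 120.0], [511.0, 120.0], [511.0, 248.0]]
fence_face 0.64 11286 [[253.0, 248.0], [253.0, 122.0], [511.0, 122.0], [511.0, 248.0]]
hole_left [([491.8, 268.3], 0.67, [576.8, 66.7])]
hole_right [([326.5, 273.9], 0.85, [555.4, -16.3])]
pin_left []
pin_right []
```

View pics/c4.png

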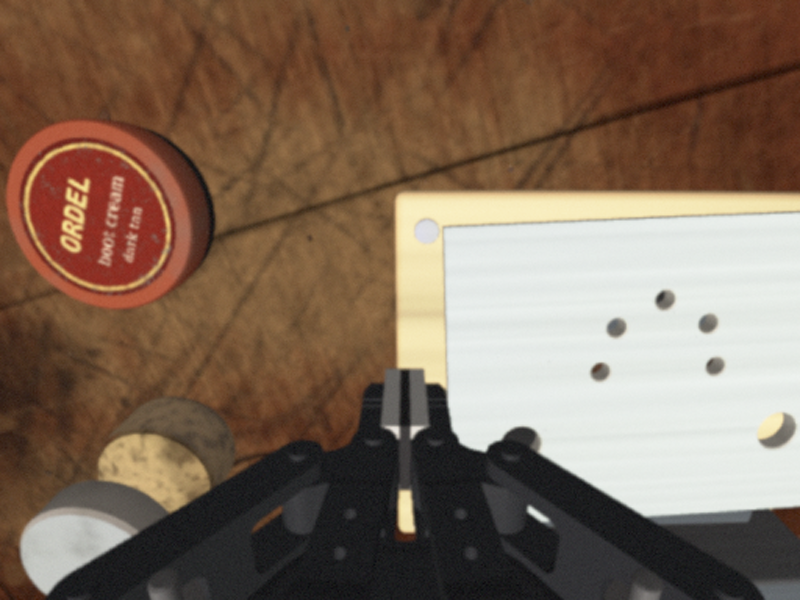

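Wrist view: fingertips against the template's right edge near (440,400). Front right corner at (445,226), left hole at (776,429), right hole at (523,441), jig base corner at (397,193).

Run:
```python
from fit import *
w=wrist();N=[np.nan]*2
j=(.5716,.0286,-.2756)
P=JB@Ro.from_euler('z',j[2]).as_matrix().T+[j[0],j[1],0];print((pw(w,P)[0]*1.5625).round(1))
report(w,j,[[284.8,144.6],N,N,N,[334.7,281.5],[496.6,274.6]])
```

```text
[394.4 192.6]
jig [ 0.5716  0.0286 -0.2756] 0 tmpl [ 0.5493  0.0306 -0.2375] 2.18 tmpl in jig mm [-22.1  -4.1] dyaw 0.0381
```

```bash
python3 -m inch '[0,2,0,0,0,0,0, -3,-10,0,0,0,0,0, -7,-24,0,0,0,0,0, -7,-24,40,0,0,0,0, -7,-24,60,0,0,0,40, -27,0,65,0,0,0,100, -47,30,65,0,0,0,100, -60,60,65,0,0,0,100]'; python3 -m inch '[-5,35,0,0,0,0,100, -6,44,0,0,0,0,100, -6,44,0,0,0,0,100]'; python3 meas.py w5;  python3 - <<'E'
import cv2
im=cv2.imread("pics/w5.png");cv2.imwrite("pics/c5.png",cv2.resize(im,(800,600),interpolation=cv2.INTER_CUBIC))
E
```

```text
clock: 10.5
eef_pos: [0.4823, 0.0105, 0.1099]
tool_rot: [0.142, 0.99, 0.0, -0.0]
ft_force: [-0.1, -0.1, -0.6]
grip_width: 0.048
grasp_force: 0.0
clock: 10.75
eef_pos: [0.4772, 0.0565, 0.1095]
tool_rot: [0.138, 0.99, 0.0, -0.0]
ft_force: [-0.0, -0.3, 0.2]
grip_width: 0.083
grasp_force: 0.0
template 0.84 15849 [[173.10000610351562, 243.1999969482422], [336.8999938964844, 240.8000030517578], [338.5, 351.8999938964844], [174.6999969482422, 354.20001220703125]]
  z.043 [ 0.4796 -0.0093]
  z.043 [0.5102 0.1063]
  z.043 [0.6171 0.088 ]
  z.043 [ 0.5815 -0.0486]
jig 0.93 5130 [[159.5, 247.8000030517578], [160.1999969482422, 218.5], [357.1000061035156, 223.10000610351562], [356.5, 252.39999389648438]]
fence_face 0.65 5293 [[158.3000030517578, 247.1999969482422], [159.5, 215.60000610351562], [356.29998779296875, 223.10000610351562], [355.1000061035156, 254.60000610351562]]
hole_left [([307.6, 319.7], 0.7, [578.1, 69.8]), ([55.7, 228.4], 0.31, [446.0, -91.1])]
hole_right [([203.8, 325.8], 0.63, [560.9, -15.0])]
pin_left [([301.1, 337.5], 0.6, [595.4, 60.4])]
pin_right [([213.0, 335.0], 0.57, [572.4, -10.9])]
```

View pics/c5.png

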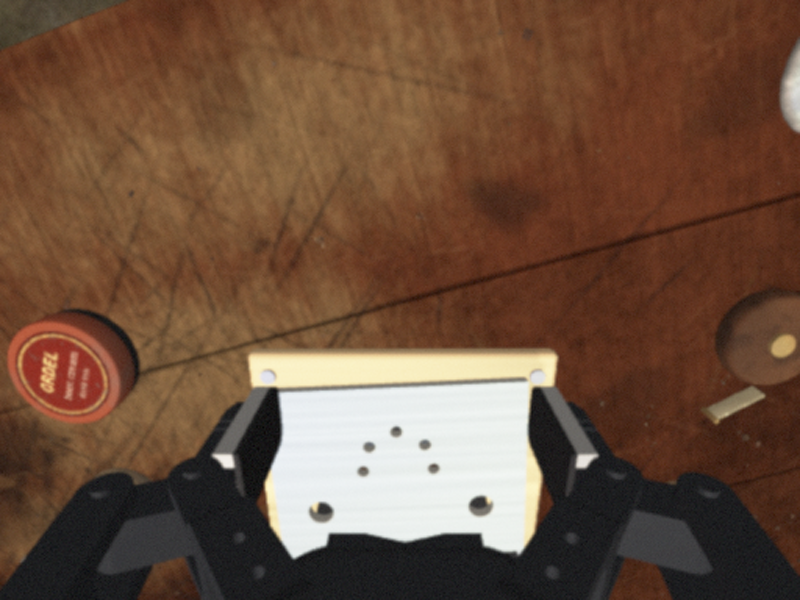

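Wrist view: the template sits between the open fingers' images, holes at (321,511) and (481,506), front edge from (280,392) to (528,380), base front corners at (249,352) and (556,352).

Run:
```python
from fit import *
w=wrist();N=[np.nan]*2
j=(.5716,.0286,-.2756)
P=JB@Ro.from_euler('z',j[2]).as_matrix().T+[j[0],j[1],0];print((pw(w,P)[:2]*1.5625).round(1))
report(w,j,[N,[337.9,243.2],N,N,[205.4,327],[307.8,323.8]])
report(w,j,[N,N,N,N,[205.4,327],[307.8,323.8]])
print([won(w,q,.041).round(4) for q in ([179.2,250.9],[337.9,243.2])])
```

```text
[[249.1 353.9]
 [564.9 352.3]]
jig [ 0.5716  0.0286 -0.2756] 0 tmpl [ 0.549   0.03   -0.2308] 0.54 tmpl in jig mm [-22.1  -4.8] dyaw 0.0448
jig [ 0.5716  0.0286 -0.2756] 0 tmpl [ 0.5489  0.0305 -0.2396] 0.4 tmpl in jig mm [-22.4  -4.3] dyaw 0.036
[array([ 0.4878, -0.0107,  0.041 ]), array([0.5142, 0.1041, 0.041 ])]
```

```bash
python3 -m inch '[0,0,-35,0,0,0,100, 0,0,-65,0,0,0,100, 0,0,-73,0,0,0,100, 4,-1,-73,0,0,0,100, 8,-2,-73,0,0,0,100]'; python3 -m inch '[3,-1,0,0,0,0,100, 6,-2,0,0,0,0,100]';python3 -m inch '[3,-1,0,0,0,0,100, 6,-2,0,0,0,0,100]';python3 -m inch '[3,-1,0,0,0,0,100, 6,-2,0,0,0,0,100]'
```

```text
clock: 11.62
eef_pos: [0.4858, 0.0528, 0.0365]
tool_rot: [0.14, 0.99, -0.0, -0.001]
ft_force: [-0.4, 0.2, 0.4]
grip_width: 0.0852
grasp_force: 0.0
clock: 11.78
eef_pos: [0.4934, 0.0513, 0.0379]
tool_rot: [0.14, 0.99, 0.001, 0.001]
ft_force: [-1.8, 1.4, 0.8]
grip_width: 0.0856
grasp_force: 0.9
clock: 11.95
eef_pos: [0.4976, 0.0494, 0.0373]
tool_rot: [0.14, 0.99, 0.001, -0.0]
ft_force: [-3.8, 2.1, 4.3]
grip_width: 0.0852
grasp_force: 2.5
clock: 12.12
eef_pos: [0.5023, 0.0474, 0.0367]
tool_rot: [0.14, 0.99, 0.0, -0.002]
ft_force: [-7.4, 2.2, 6.1]
grip_width: 0.0855
grasp_force: 3.8
```

```bash
python3 -m inch '[3,-1,0,0,0,0,100, 6,-2,0,0,0,0,100]';python3 -m inch '[2,-1,0,0,0,0,100, 4,-1,0,0,0,0,100]';python3 meas.py w6
```

```text
clock: 12.28
eef_pos: [0.5065, 0.0457, 0.0365]
tool_rot: [0.14, 0.99, 0.001, -0.004]
ft_force: [-11.7, 4.5, 11.5]
grip_width: 0.085
grasp_force: 6.4
clock: 12.45
eef_pos: [0.5082, 0.0451, 0.0361]
tool_rot: [0.14, 0.99, 0.001, -0.006]
ft_force: [-16.6, 4.1, 12.8]
grip_width: 0.0854
grasp_force: 8.8
template 0.64 10494 [[162.0, 288.0], [356.0, 288.0], [356.0, 357.0], [162.0, 357.0]]
  z.043 [4.985e-01 4.000e-04]
  z.043 [0.5236 0.0884]
  z.043 [0.5667 0.0813]
  z.043 [ 0.5389 -0.0164]
jig 0.67 14548 [[117.0, 225.0], [407.0, 225.0], [407.0, 288.0], [117.0, 288.0]]
fence_face 0.95 14594 [[116.0, 225.0], [406.0, 225.0], [406.0, 288.0], [116.0, 288.0]]
hole_left []
hole_right [([23.1, 355.6], 0.21, [522.0, -94.5])]
pin_left []
pin_right [([21.5, 352.6], 0.53, [519.8, -94.1])]
```

Run:
```python
from h import *
b=bot.camera("scene");a=bot.camera("top");w=cv2.imread("pics/w6.png")
q=cv2.resize(b[170:240,195:295],(400,280),interpolation=2);p=cv2.resize(a[120:190,215:315],(400,280),interpolation=2);r=cv2.resize(w,(400,300),interpolation=2)
m=np.zeros((580,800,3),np.uint8);m[:280,:400]=q;m[:280,400:]=p;m[280:,:400]=r
cv2.imwrite("pics/m1.png",m);o=bot.get_obs();print(o["eef_pos"],o["ft_force"],o["ft_torque"])
```

```text
[0.50834118 0.04504188 0.03638   ] [-14.59677887   4.27044439  12.10349114] [0.86190387 2.67697928 0.02436488]
```

View pics/m1.png

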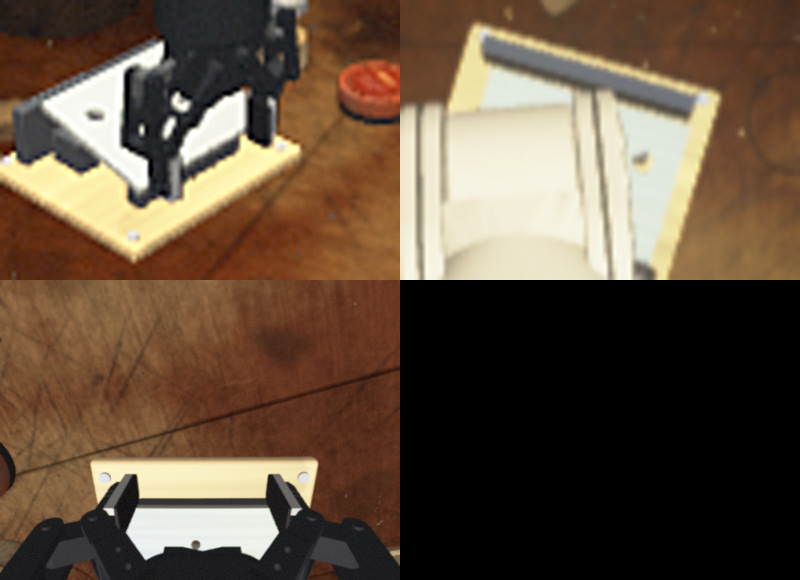

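The montage shows the template parallel to the fence and near it, with both fingers on the front edge and the right hole half over its pin (top crop, 642,160). I'll push a little more.

```bash
python3 -m inch '[2,0,0,0,0,0,100,2,0,0,0,0,0,100]';python3 -m inch '[2,-1,0,0,0,0,100,2,-1,0,0,0,0,100]'; python3 -m inch '[2,-1,0,0,0,0,100,2,-1,0,0,0,0,100]'
```

```text
clock: 13.12
eef_pos: [0.509, 0.045, 0.0359]
tool_rot: [0.14, 0.99, 0.0, -0.007]
ft_force: [-16.9, 4.9, 14.4]
grip_width: 0.0854
grasp_force: 8.7
clock: 13.28
eef_pos: [0.5096, 0.0446, 0.0356]
tool_rot: [0.139, 0.99, 0.001, -0.008]
ft_force: [-18.4, 6.7, 14.7]
grip_width: 0.0852
grasp_force: 10.1
clock: 13.45
eef_pos: [0.5097, 0.0444, 0.0351]
tool_rot: [0.139, 0.99, 0.001, -0.01]
ft_force: [-22.5, 9.2, 14.4]
grip_width: 0.0851
grasp_force: 11.8
```

```bash
python3 -m inch '[-12,4,0,0,0,0,100,-25,7,10,0,0,0,100,-30,8,50,0,0,0,100,-30,8,90,0,0,0,100,-30,8,125,0,0,0,100,-30,8,125,0,0,0,100,-30,8,125,0,0,0,100]'; python3 meas.py w7
python3 - <<'E'
import cv2
im=cv2.imread("pics/w7.png")[170:370,140:380];cv2.imwrite("pics/c7.png",cv2.resize(im,None,fx=3,fy=3,interpolation=cv2.INTER_CUBIC))
E
```

```text
clock: 14.03
eef_pos: [0.4924, 0.0499, 0.1645]
tool_rot: [0.14, 0.99, 0.001, 0.004]
ft_force: [0.1, -0.6, -0.3]
grip_width: 0.0856
grasp_force: 0.0
template 0.78 12391 [[183.89999389648438, 216.0], [323.0, 214.8000030517578], [323.79998779296875, 309.79998779296875], [184.6999969482422, 311.0]]
  z.043 [ 0.4965 -0.0223]
  z.043 [0.5305 0.1001]
  z.043 [0.6373 0.079 ]
  z.043 [ 0.5985 -0.0611]
jig 0.81 9503 [[175.89999389648438, 183.60000610351562], [342.0, 182.3000030517578], [343.1000061035156, 326.8999938964844], [177.10000610351562, 328.20001220703125]]
fence_face 0.82 9026 [[176.0, 183.0], [342.0, 183.0], [342.0, 328.0], [176.0, 328.0]]
hole_left [([254.0, 213.7], 0.73, [513.2, 39.5]), ([257.8, 305.1], 0.65, [614.6, 13.8])]
hole_right [([210.7, 279.4], 0.6, [570.5, -22.8]), ([259.4, 248.0], 0.36, [549.3, 34.4])]
pin_left [([299.5, 281.8], 0.58, [598.2, 62.5]), ([254.2, 263.1], 0.45, [564.2, 24.7])]
pin_right [([220.7, 281.8], 0.72, [576.0, -14.1]), ([257.2, 265.1], 0.46, [567.2, 26.9])]
```

View pics/c7.png

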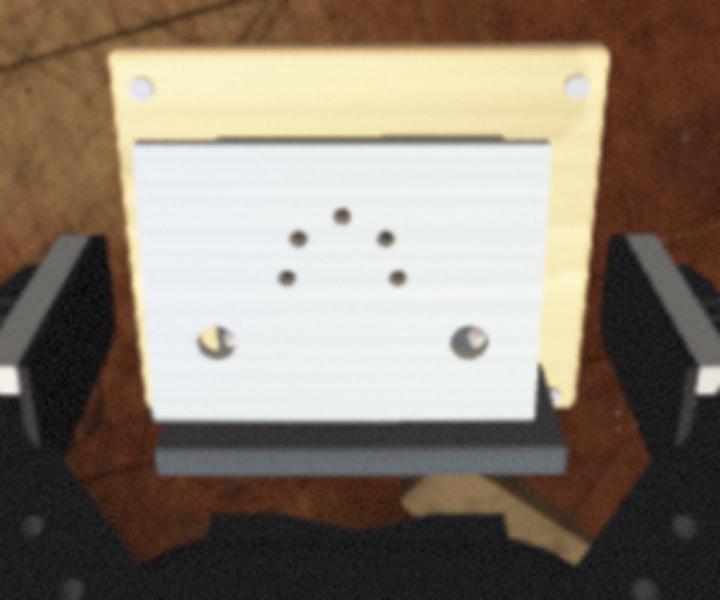

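Clear view: template parallel to the fence. Holes at (216,342) and (468,342) show the pins at their +y side (228,340 and 476,340), so the template needs to slide roughly 5 mm left (+y).

Run:
```python
from fit import *
w=wrist();f=lambda a:[[140+u/3,170+v/3] for u,v in a]
J=f([[110,50],[608,47],[577,407],[150,407],[157,450],[566,447]]);J[3]=[np.nan]*2
for z,t in((.0375,.08),(.037,.05)):
  report(w,J,f([[135,142],[550,142],[535,418],[152,420],[216,342],[468,342]]),z,t)
```

```text
jig [ 0.5629  0.0294 -0.2715] 2.45 tmpl [ 0.5577  0.0253 -0.2784] 1.32 tmpl in jig mm [-3.9 -5.4] dyaw -0.007
jig [ 0.5629  0.0294 -0.2715] 2.45 tmpl [ 0.558   0.0252 -0.2787] 1.16 tmpl in jig mm [-3.5 -5.4] dyaw -0.0072
```

```bash
python3 -m inch '[17,-37,0,0,0,0,0, 34,-74,0,0,0,0,0, 48,-108,-10,0,0,0,0, 52,-118,-40,0,0,0,0, 52,-118,-80,0,0,0,0, 52,-118,-110,0,0,0,0, 52,-118,-120,0,0,0,0, 52,-118,-120,0,0,0,0]'; python3 -m inch '[1,4,0,0,0,0,0, 2,7,0,0,0,0,0, 3,10,0,0,0,0,0]'; python3 -m inch '[1,2,0,0,0,0,0, 1,4,0,0,0,0,0]'; python3 -m inch '[0,1,0,0,0,0,0,1,2,0,0,0,0,0]'
```

```text
clock: 15.15
eef_pos: [0.5386, -0.0677, 0.0379]
tool_rot: [0.14, 0.99, -0.0, -0.004]
ft_force: [-0.0, 0.1, 0.3]
grip_width: 0.0001
grasp_force: 0.0
clock: 15.4
eef_pos: [0.5467, -0.0575, 0.0437]
tool_rot: [0.14, 0.99, 0.0, 0.002]
ft_force: [0.7, 0.1, 1.0]
grip_width: -0.0002
grasp_force: 0.0
clock: 15.57
eef_pos: [0.547, -0.0535, 0.0429]
tool_rot: [0.14, 0.99, 0.0, 0.001]
ft_force: [-0.1, 0.0, 0.1]
grip_width: -0.0001
grasp_force: 0.0
clock: 15.73
eef_pos: [0.5466, -0.052, 0.0419]
tool_rot: [0.14, 0.99, -0.0, 0.0]
ft_force: [0.0, -0.6, 1.3]
grip_width: -0.0001
grasp_force: 0.7
```

```bash
python3 -m inch '[0,1,1,0,0,0,0,1,2,1,0,0,0,0]'; python3 -m inch '[0,1,0,0,0,0,0,0,1,0,0,0,0,0]';  python3 -m inch '[0,1,0,0,0,0,0,0,1,0,0,0,0,0]'; python3 -m inch '[0,1,0,0,0,0,0,0,1,0,0,0,0,0]'
```

```text
clock: 15.9
eef_pos: [0.5473, -0.0501, 0.0424]
tool_rot: [0.14, 0.99, -0.0, -0.0]
ft_force: [-0.5, -1.3, -0.5]
grip_width: -0.0004
grasp_force: 0.6
clock: 16.07
eef_pos: [0.5477, -0.0489, 0.0422]
tool_rot: [0.14, 0.99, 0.0, -0.0]
ft_force: [0.7, -0.5, -0.3]
grip_width: -0.0004
grasp_force: 0.2
clock: 16.23
eef_pos: [0.5478, -0.0481, 0.0423]
tool_rot: [0.14, 0.99, -0.0, -0.0]
ft_force: [1.6, -1.8, -1.2]
grip_width: -0.0
grasp_force: 0.5
clock: 16.4
eef_pos: [0.5479, -0.047, 0.0424]
tool_rot: [0.14, 0.99, -0.0, 0.0]
ft_force: [0.7, -1.8, 0.0]
grip_width: -0.0
grasp_force: 0.6
```

```bash
python3 -m inch '[0,1,0,0,0,0,0,0,1,0,0,0,0,0]';  python3 -m inch '[0,1,0,0,0,0,0,0,1,0,0,0,0,0]'
python3 - <<'E'
from h import *
w=wrist();b=bot.camera("scene")
m=np.zeros((384,800,3),np.uint8);m[:,:512]=w[0];m[:230,512:]=cv2.resize(b[170:250,195:295],(288,230),interpolation=2)
cv2.imwrite("pics/m2.png",m)
E
```

```text
clock: 16.57
eef_pos: [0.5478, -0.046, 0.0424]
tool_rot: [0.14, 0.99, -0.0, -0.0]
ft_force: [0.7, -1.9, -0.2]
grip_width: -0.0003
grasp_force: 0.7
clock: 16.73
eef_pos: [0.5479, -0.0451, 0.0424]
tool_rot: [0.14, 0.99, -0.0, 0.0]
ft_force: [1.2, -2.3, 0.8]
grip_width: 0.0001
grasp_force: 1.0
```

View pics/m2.png

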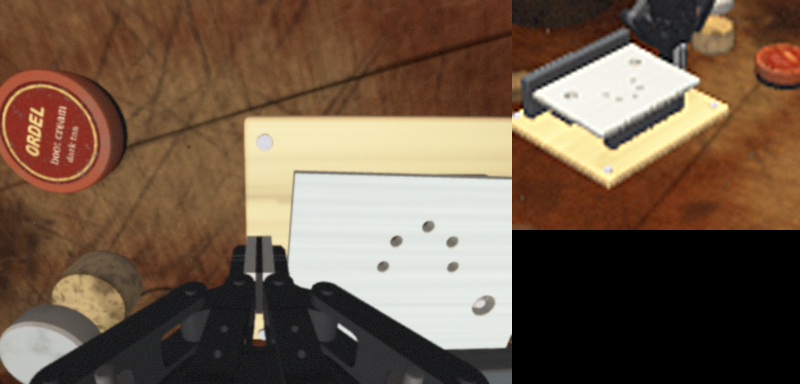

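The montage shows the template turned slightly clockwise, with its left hole (484,305) over a grey pin. I'll retreat and go back to the earlier viewpoint for a numeric comparison.

```bash
python3 -m inch '[-2,-7,0,0,0,0,0, -6,-20,0,0,0,0,0, -6,-20,40,0,0,0,0, -6,-20,80,0,0,0,50, -20,10,110,0,0,0,100, -34,45,122,0,0,0,100, -48,80,122,0,0,0,100,-55,95,122,0,0,0,100]'; python3 -m inch '[0,0,0,0,0,0,100,0,0,0,0,0,0,100]'
cat > blob.py <<'E'
import sys
from fit import *
def feats(im):
    hsv=cv2.cvtColor(im,cv2.COLOR_BGR2HSV);m=((hsv[...,2]>185)&(hsv[...,1]<45)).astype(np.uint8)
    m=cv2.morphologyEx(m,cv2.MORPH_OPEN,np.ones((3,3)));n,l,s,c=cv2.connectedComponentsWithStats(m)
    k=1+np.argmax(s[1:,4]);M=(l==k).astype(np.uint8)
    cs,h=cv2.findContours(M,cv2.RETR_CCOMP,cv2.CHAIN_APPROX_NONE)
    o=max(cs,key=cv2.contourArea);q=cv2.approxPolyDP(cv2.convexHull(o),8,True)[:,0]
    hs=[(cv2.minEnclosingCircle(c),cv2.contourArea(c)) for i,c in enumerate(cs) if h[0,i,3]>=0 and cv2.contourArea(c)>3]
    return M,q,hs
if __name__=="__main__":
    im=cv2.imread(sys.argv[1]);M,q,hs=feats(im);print("corners",q.tolist());
    for (c,r),a in hs: print("hole",np.round(c,1),round(r,1),a)
E
python3 - <<'E'
from h import *
w=wrist();cv2.imwrite("pics/w8.png",w[0]);np.save("w8.npy",w[1]);print(bot.get_obs()["eef_pos"],bot.get_obs()["tool_rot"])
E
for i in w7 w8; do python3 blob.py pics/$i.png; done
```

```text
clock: 17.5
eef_pos: [0.4912, 0.0522, 0.1657]
tool_rot: [0.139, 0.99, 0.001, 0.0]
ft_force: [0.5, -0.1, -0.8]
grip_width: 0.0602
grasp_force: 0.0
clock: 17.67
eef_pos: [0.4919, 0.05, 0.1643]
tool_rot: [0.14, 0.99, -0.0, -0.0]
ft_force: [-0.3, -0.0, 0.3]
grip_width: 0.0833
grasp_force: 0.0
[0.49236919 0.04938799 0.16415238] [ 1.40214929e-01  9.90120988e-01 -1.75019474e-04 -4.15620868e-04]
corners [[323, 218], [316, 309], [191, 308], [184, 218]]
hole [295.9 283.5] 7.1 109.5
hole [211.7 284.4] 6.8 114.5
hole [272.3 262.4] 3.7 32.0
hole [235.3 262.4] 3.7 32.0
hole [268.3 249.3] 3.7 33.5
hole [239. 249.] 4.0 33.0
hole [253.6 241.6] 3.7 33.5
corners [[193, 223], [332, 225], [322, 310], [200, 308]]
hole [302.5 286.5] 6.7 83.0
hole [220.  285.5] 7.0 89.0
hole [280.2 266.2] 3.4 29.5
hole [243.5 265.5] 3.5 29.0
hole [276.6 253.6] 3.7 32.5
hole [247.6 253. ] 3.6 32.0
hole [262.4 246. ] 3.6 32.0
```

The back hole spacing shrank 84.2→82.5 px, which means the back has dropped about 5 mm. Next I'll test the flat hypothesis against tilted ones by fit.

```bash
cat > chk.py <<'E'
import sys
from blob import *
def six(q,hs):
    q=sorted(q.tolist(),key=lambda p:p[1]);f=sorted(q[:2]);b=sorted(q[2:],reverse=True)
    big=sorted([h for h in hs if h[1]>50],key=lambda h:h[0][0][0]);return [f[0],f[1],b[0],b[1]]+[list(h[0][0]) for h in big]
i=bot.camera_info("wrist")
for n in sys.argv[1:]:
    im=cv2.imread("pics/%s.png"%n);W=np.load(n+".npy");M,q,hs=feats(im);uv=six(q,hs);w=(im,W,i["intrinsics"],i["distortion"])
    uv=np.array(uv);uv[:2,1]-=.5
    for z,t in((.035,0),(.036,.03),(.037,.05),(.0375,.08)): print(n,t,end=" ");report(w,(.5716,.0286,-.2756),uv,z,t)
    # free height and tilt
    def f(s):return pw(w,TP@(Ro.from_euler('z',s[2])*Ro.from_euler('y',-s[4])*Ro.from_euler('x',s[5])).as_matrix().T+[s[0],s[1],s[3]])
    s=least_squares(lambda s:(f(s)-uv).ravel(),[.56,.03,-.27,.036,.03,0],x_scale=[.01,.01,.05,.01,.05,.05]);print("free",s.x.round(4),s.cost.round(2))
E
python3 - <<'E'
from h import *
R=Ro.from_quat([.14,.99,.001,.004]).as_matrix();T=np.eye(4);T[:3,:3]=R;T[:3,3]=[.4924,.0499,.1645]
np.save("w7.npy",T@bot.camera_info("wrist")["hand_eye"])
E
python3 chk.py w7 w8
```

```text
w7 0 jig [ 0.5716  0.0286 -0.2756] 0 tmpl [ 0.5668  0.0235 -0.2831] 1.41 tmpl in jig mm [-3.3 -6.2] dyaw -0.0075
w7 0.03 jig [ 0.5716  0.0286 -0.2756] 0 tmpl [ 0.5662  0.0237 -0.2829] 0.84 tmpl in jig mm [-3.9 -6.2] dyaw -0.0073
w7 0.05 jig [ 0.5716  0.0286 -0.2756] 0 tmpl [ 0.5655  0.0239 -0.2828] 0.59 tmpl in jig mm [-4.6 -6.2] dyaw -0.0072
w7 0.08 jig [ 0.5716  0.0286 -0.2756] 0 tmpl [ 0.5652  0.024  -0.2826] 0.66 tmpl in jig mm [-4.9 -6.2] dyaw -0.007
free [ 0.5665  0.0236 -0.2831  0.0354  0.0744 -0.0011] 1.17
w8 0 jig [ 0.5716  0.0286 -0.2756] 0 tmpl [ 0.5702  0.0304 -0.2932] 0.66 tmpl in jig mm [-1.8  1.4] dyaw -0.0176
w8 0.03 jig [ 0.5716  0.0286 -0.2756] 0 tmpl [ 0.5696  0.0306 -0.2934] 1.23 tmpl in jig mm [-2.5  1.4] dyaw -0.0178
w8 0.05 jig [ 0.5716  0.0286 -0.2756] 0 tmpl [ 0.569   0.0308 -0.2935] 1.7 tmpl in jig mm [-3.1  1.4] dyaw -0.0179
w8 0.08 jig [ 0.5716  0.0286 -0.2756] 0 tmpl [ 0.5686  0.0309 -0.2937] 2.23 tmpl in jig mm [-3.5  1.4] dyaw -0.0181
free [ 0.5719  0.0299 -0.2902  0.0324 -0.0076  0.0072] 0.35
```

The free fit gives tilt −0.008 (it was 0.074 before) and the height matches seated, so it has dropped. I'll square it gently with a light two-finger front push to be sure it is fully down.

```bash
python3 -m inch '[0,0,-40,0,0,0,100,0,0,-80,0,0,0,100,0,0,-115,0,0,0,100,0,0,-129,0,0,0,100,6,-1,-129,0,0,0,100,12,-3,-129,0,0,0,100]';  python3 -m inch '[2,0,0,0,0,0,100,3,-1,0,0,0,0,100]';  python3 -m inch '[1,0,0,0,0,0,100,2,0,0,0,0,0,100]';  python3 -m inch '[1,-1,0,0,0,0,100,2,-1,0,0,0,0,100]'
```

```text
clock: 18.22
eef_pos: [0.5044, 0.0457, 0.0343]
tool_rot: [0.141, 0.99, -0.0, -0.002]
ft_force: [1.2, -0.9, 0.8]
grip_width: 0.0854
grasp_force: 0.0
clock: 18.38
eef_pos: [0.5105, 0.0455, 0.0371]
tool_rot: [0.141, 0.99, 0.001, 0.002]
ft_force: [-0.1, 0.6, 0.6]
grip_width: 0.0849
grasp_force: 0.0
clock: 18.55
eef_pos: [0.5107, 0.0459, 0.0365]
tool_rot: [0.14, 0.99, 0.0, 0.001]
ft_force: [0.2, -0.1, 1.0]
grip_width: 0.0853
grasp_force: 0.0
clock: 18.72
eef_pos: [0.5116, 0.045, 0.0358]
tool_rot: [0.14, 0.99, -0.0, -0.0]
ft_force: [-1.5, 0.6, 0.9]
grip_width: 0.0858
grasp_force: 0.9
```

```bash
python3 -m inch '[1,0,0,0,0,0,100,1,0,0,0,0,0,100]';  python3 -m inch '[1,-1,0,0,0,0,100,1,-1,0,0,0,0,100]';  python3 -m inch '[1,0,0,0,0,0,100,1,0,0,0,0,0,100]'
```

```text
clock: 18.88
eef_pos: [0.512, 0.0451, 0.0353]
tool_rot: [0.14, 0.99, -0.0, -0.001]
ft_force: [-1.4, -0.2, 1.0]
grip_width: 0.0855
grasp_force: 0.8
clock: 19.05
eef_pos: [0.513, 0.044, 0.0352]
tool_rot: [0.14, 0.99, -0.0, -0.001]
ft_force: [-3.0, -0.3, 2.1]
grip_width: 0.0851
grasp_force: 1.4
clock: 19.22
eef_pos: [0.5135, 0.0439, 0.0351]
tool_rot: [0.14, 0.99, -0.0, -0.001]
ft_force: [-4.7, 0.1, 3.3]
grip_width: 0.0857
grasp_force: 2.5
```

```bash
python3 -m inch '[1,0,0,0,0,0,100,1,0,0,0,0,0,100]';  python3 -m inch '[1,-1,0,0,0,0,100,1,-1,0,0,0,0,100]'; python3 -m inch '[-12,4,0,0,0,0,100,-24,7,10,0,0,0,100,-24,7,50,0,0,0,100,-22,6,90,0,0,0,100,-22,6,129,0,0,0,100,-22,6,129,0,0,0,100,-22,6,129,0,0,0,100]'
python3 - <<'E'
from h import *
w=wrist();cv2.imwrite("pics/w9.png",w[0]);np.save("w9.npy",w[1]);print(bot.get_obs()["eef_pos"])
E
python3 chk.py w9; python3 blob.py pics/w9.png
```

```text
clock: 19.38
eef_pos: [0.5135, 0.044, 0.0349]
tool_rot: [0.14, 0.99, -0.0, -0.002]
ft_force: [-6.6, 1.5, 5.7]
grip_width: 0.0853
grasp_force: 3.5
clock: 19.55
eef_pos: [0.5136, 0.0437, 0.0348]
tool_rot: [0.14, 0.99, 0.0, -0.003]
ft_force: [-10.0, 2.3, 7.0]
grip_width: 0.0856
grasp_force: 4.7
clock: 20.13
eef_pos: [0.4979, 0.0493, 0.1675]
tool_rot: [0.14, 0.99, 0.001, 0.004]
ft_force: [-0.5, 0.1, -1.2]
grip_width: 0.0854
grasp_force: 0.0
[0.4960943  0.04910779 0.16529187]
w9 0 jig [ 0.5716  0.0286 -0.2756] 0 tmpl [ 0.5714  0.0297 -0.2812] 0.79 tmpl in jig mm [-0.5  1. ] dyaw -0.0056
w9 0.03 jig [ 0.5716  0.0286 -0.2756] 0 tmpl [ 0.5708  0.0299 -0.2812] 1.26 tmpl in jig mm [-1.1  1. ] dyaw -0.0056
w9 0.05 jig [ 0.5716  0.0286 -0.2756] 0 tmpl [ 0.5702  0.03   -0.2813] 1.69 tmpl in jig mm [-1.8  1. ] dyaw -0.0057
w9 0.08 jig [ 0.5716  0.0286 -0.2756] 0 tmpl [ 0.5699  0.0301 -0.2814] 2.19 tmpl in jig mm [-2.1  1. ] dyaw -0.0058
free [ 0.5731  0.0292 -0.2797  0.0322 -0.0038  0.0038] 1.66
corners [[329, 216], [320, 302], [199, 301], [191, 217]]
hole [301.5 279. ] 6.8 84.5
hole [219. 279.] 7.0 86.5
hole [278.5 258.5] 3.5 29.0
hole [242.  258.5] 3.5 30.0
hole [274.6 246. ] 3.6 32.0
hole [245.6 246. ] 3.6 29.0
hole [260.4 239. ] 3.6 30.5
```

```bash
python3 -c "
from workcell import bot
print(bot.job_done())"
```

```text
the job is handed in; nothing more can be done
None
```

The template is on both pins and measures flat within camera accuracy (fitted tilt about 0.004 rad, centred to about 1 mm), and the job was handed in at about 20 s with the hand clear and the loose things untouched.

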